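Third hand: press the crate post onto its panel

ROBOT

A 6-joint arm with a two-finger parallel gripper is mounted at the origin on the work surface. World frame = base frame: x ahead of the robot, y to its left, z up, the work surface at z = 0. Lengths are in m, angles in rad, forces in N, time in s.
With the tool pointing down it reaches from about 0.325 to 0.85 m from the base axis. Payload 15.5 kg.
Tool frame: the origin (TCP) lies at the very end of the fingers, on their centre line; the grasp point (between the pads) lies 19 mm behind it; z points along the fingers, y is the line along which they close (so a half turn about z gives the same grasp; the last joint's range is limited). The gripper opens to 91 mm and grips with 3 to 60 N. Pads are 32 mm wide; open, the fingers measure 118 mm over their backs; the gripper's body (76 mm by 178 mm) begins 60 mm behind the grasp point.
Start: joints at [-1.411, 0.494, 1.345, -0, 1.302, -0.096], TCP at [0.158, -0.605, 0.214] pointing down, gripper open.
Joint ranges: [-2.91, 2.91], [-0.82, 2.16], [0.22, 2.67], [-1.22, 4.37], [0.12, 2.79], [-3.08, 3.08]. Speed limits (rad/s): [1.89, 1.89, 2.57, 3.01, 3.01, 3.01].

INTERFACE

Orientations are given as a unit quaternion [x, y, z, w].
In Python, from cell import bot gives the robot as it stands. The module is installed in compiled form; this text tells all that it offers.
- The arm moves only by the tool drive_tool, never from a script. Its argument "commands" is text: rows parted by semicolons, each of 7 numbers parted by spaces: the shift along the tool's x, y, z in units of 25 mm (1.0 is 25 mm), then the turn, a rotation vector about the tool's x, y, z in units of 10 degrees (1.0 is 10 degrees), then the closure, from 0 (fully open) to 1 (shut). In form: dx dy dz ax ay az gripper; .... A call has 1 to 20 rows; each row shifts and turns the commanded pose from where the row before left it, along the tool's axes as they then stand; what a row does not reach is not made up. A row lasts 1/8 s, in which the tool goes at most 62.5 mm and 10.7 degrees, less where a joint would pass 70% of its speed; a pose out of reach is approached as far as the arm can. A call is refused whole if a number of a shift passes 1 or a number of a turn 1, either way. A call with a gripper value outside its range is refused whole. The fingers move at their own pace and stop on an object; "newtons" is the grip in N (left out, the last holds). Time passes only in rows, so rows that do not move let the fingers close. It gives the time, the measured TCP pose, the force, the opening and the grip force at its end, in the units of the state.
- bot.observe(): the state, without advancing time (a new reading comes with each control period).
- bot.camera(name): name is "scene" or "top"; returns (picture, depth): 384x512x3 uint8, blue, green, red; 384x512 float32, m along the optical axis (not along the pixel's ray), 0 where there is no reading.
- bot.camera_model(name): a dict with "K" (3x3 intrinsics, pixels), "view" (4x4, takes a point from world to camera coordinates). Camera axes: x right, y down, z forward; pixel columns grow to the right and rows downward; lengths in m; the calibration is good to about 2 mm. A picture is of the moment at which its call begins. camera_model takes no time and is no camera call.
- bot.hand_in(): hands the job in; it is judged then, once.
The state is a dict: "time_s": time; "joints": joint angles; "qd": joint speeds; "joint_efforts": joint torques, N m; "position": TCP position; "tcp_rot": TCP orientation; "wrist_force": force on the tool from outside, world axes, zero at the start; "torque": the same for the moment, N m; "finger_gap": opening from 0.0 (shut) to 1.0 (fully open); "grasp_force": force on a finger pad.
Only numpy, scipy, OpenCV 4.12 (cv2) and the standard library are available. Lean on these libraries where they do the work, as an engineer would, in place of code of your own. Each camera call takes 0.05 s, during which the arm holds its last target. There are 200 camera calls.

TASK

Take the wooden post out of the parts bin and press its narrow face flat against the crate panel in the sprung fixture, upright, centred between the two black marks and with its top level with the panel's top edge, pushing with the post alone until the pointer stands in the green band. Hold it there steadily in the air for two seconds while a colleague drives the screws from behind, and finish while still gripping and pressing it: do not let go. Never run the carriage to its end stop, and leave the other parts and the can where they are.

Things in the scene. Friction and masses are not known exactly. Their poses are not given: they have to be found in the camera images.
- post: loose crate post of brown wood, an upright block 48 (its x) by 28 (its y) by 80 mm high, about 55 g, standing in one of the bin's four compartments, turned up to 0.4 rad from the bin's axes. Origin: centre of its underside, z up. Its narrow faces (28 mm wide, 80 high) look along +x and -x; either may go against the panel.
- post_top (a point): centre of the post's top face, 80 mm above its origin
- bin: fixed yellow parts bin, 200 (x) by 220 (y) by 40 mm high, open on top, walls, dividers and floor 5 mm thick, split into 2 by 2 compartments; the post stands 45 mm above its rim. Origin: centre of its underside.
- fixture: fixed pressing fixture: 12 mm thick base plate (60 mm in front of the panel's face to 150 mm behind it), blue back block with two spring housings, and on its -y side a white gauge block, 69 mm high, with a red-green-red strip. Origin: on the table, below the middle of the panel's front face at rest; x points from the robot's side into the panel, z up.
- panel: plywood crate panel, 160 wide (y), 12 thick (x), 92 mm high, on the sprung carriage. Origin: on its front face (towards the robot) at the top edge, midway between two black lines 32 mm apart, 112 mm above the table; x points into the panel (pressing direction), z up. A rightly placed post has its top centre 24 mm in front of this origin, level with it, its foot 20 mm above the base plate.
- carriage (a joint): how far the panel on its blue carriage is pushed in against the spring along the panel's x (m): 0 at rest, end stop at 0.040. It resists with about 2 N + 400 N/m times this value. The carriage's black pointer shows it on the gauge strip: red 0 to 0.013, green 0.013 to 0.027 (7 to 13 N), red to 0.040.
- bracket: bystander in the bin: loose steel angle bracket, 55 by 30 mm foot, 40 mm high; origin at the centre of its underside
- foot: bystander in the bin: loose blue plastic crate foot, round, 48 mm across, 28 mm high; origin at the centre of its underside
- cap: bystander in the bin: loose red plastic corner cap, 44 by 44 mm, 30 mm high; origin at the centre of its underside
- can: bystander on the table between the robot and the fixture: loose flat food can, 84 mm across, 40 mm high; origin at the centre of its underside

How it is judged:
On the way, in this order (a step that is already met when the one before it is completed fails the run):
1. the post is gripped and lifted clear of the bin (height (world z) of post above 0.025 m and contact force between the fingers and post above 1 N), for 0.2 s.
2. the post is pressed on its place on the panel, within the force band, for two seconds (value of joint carriage between 0.0105 and 0.0295 m and contact force between post and panel between 5 and 16 N and y of post_top in the frame of panel between -0.007 and 0.007 m and z of post_top in the frame of panel between -0.008 and 0.008 m and angle between the x axis of post and the x axis of panel, either way round below 0.09 rad and angle between post's own z axis and vertical below 0.09 rad and contact force between the fingers and post above 1 N and contact force between each of the arm, the fingers and panel below 1 N and linear speed of post below 0.015 m/s), for 2 s.
At the end, for the whole second after the job is handed in: Still gripped, a narrow face of the post presses flat on the panel with 5 to 16 N, carriage 10.5 to 29.5 mm in, within 7 mm of the marks' middle and 8 mm of the top edge, square and upright to 0.09 rad, at rest; the robot does not touch the panel; bystanders within 25 mm of their starts (all of step 2 and distance of each of bracket, foot, cap, can from where it was at the start of the episode below 0.025 m); the arm keeps its last pose, push and grip.
It fails at once if the carriage is run to its end stop (value of joint carriage above 0.0385 m).
It fails at once if a bystander is disturbed (moved 25 mm) (distance of any of bracket, foot, cap, can from where it was at the start of the episode above 0.025 m).
It also fails if it takes over 46 s, if anything falls off the work surface, if the arm or the gripper's body presses on something with over 40 N, if the wrist force passes 120 N, or if a joint passes its speed limit or range.

## Working session

There is one attempt and no reset: what is moved stays moved. The work goes in short steps, Python scripts to look and compute and a tool call to move; the robot and the scene stay as the last step left them, time stands still between calls to the robot, and variables do not carry over. Pictures are saved under pics/ and viewed, at most 10 in all, crops included, and the job is handed in when it is done.

Besides the shell and the picture viewer there is one more tool, called as a command line: name --argument value ..., lists and objects as JSON in quotes. drive_tool: Moves the arm, as the interface text tells. Its arguments: {"type":"object","properties":{"commands":{"type":"string"},"newtons":{"type":"number"}},"required":["commands"]}

```bash
mkdir -p pics; cat > h.py <<'E'
import numpy as np, cv2
from cell import bot
def grab(n):
    im,d=bot.camera(n); m=bot.camera_model(n); K=np.array(m["K"]); V=np.array(m["view"])
    v,u=np.mgrid[0:384,0:512]
    P=np.stack([(u-K[0,2])*d/K[0,0],(v-K[1,2])*d/K[1,1],d,np.ones_like(d)],-1)@np.linalg.inv(V).T
    P=P[...,:3]; P[d==0]=np.nan
    return im,P
E
python3 - <<'E'
from h import *
for n in("scene","top"):
    im,P=grab(n); cv2.imwrite(f"pics/{n}0.png",im); np.save(f"{n}0.npy",P)
    print(n,np.array(bot.camera_model(n)["view"]).round(3).tolist())
s=bot.observe(); print(s)
E
```

```text
scene [[-0.01, 1.0, -0.005, -0.034], [0.805, 0.005, -0.593, -0.367], [-0.593, -0.01, -0.805, 1.432], [0.0, 0.0, 0.0, 1.0]]
top [[0.029, -1.0, 0.005, 0.005], [-0.993, -0.03, -0.115, 0.517], [0.115, -0.001, -0.993, 0.886], [0.0, 0.0, 0.0, 1.0]]
{'time_s': 0.1, 'joints': array([-1.41146263e+00,  4.94108496e-01,  1.34605855e+00,  1.02734628e-05,
        1.30250756e+00, -9.54614981e-02]), 'qd': array([-0.00011472, -0.00091758, -0.00273201,  0.00040697, -0.00299145,
        0.00096564]), 'joint_efforts': array([-6.01530337e-04, -8.80241847e+01, -3.82543445e+01,  7.07896706e-02,
        4.82776912e-02, -2.68859418e-05]), 'position': array([ 0.15750526, -0.60447782,  0.21340929]), 'tcp_rot': array([ 9.91895924e-01,  1.27051890e-01, -1.23240975e-05, -5.40860743e-04]), 'wrist_force': array([-0.33268518, -0.74490614,  0.97959751]), 'torque': array([-0.05813812, -0.06708734,  0.01832426]), 'grasp_force': 0.0, 'finger_gap': 0.9992206990517744}
```

View pics/top0.png

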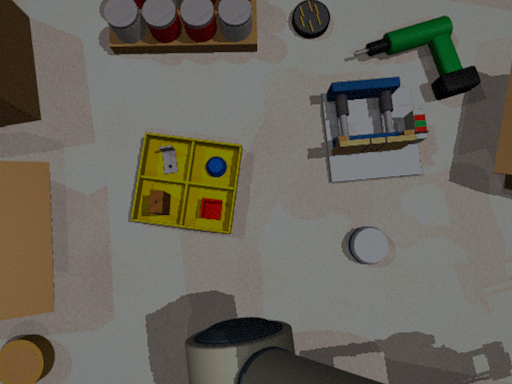

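View pics/scene0.png

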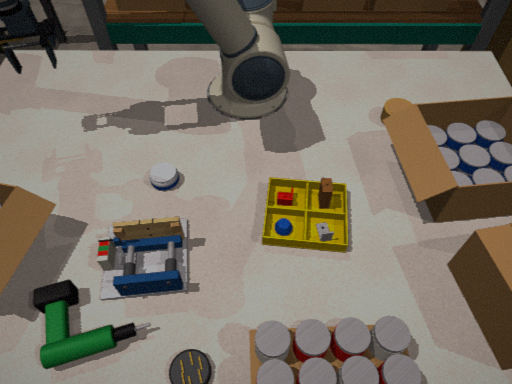

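The top view shows the post at about (158,203) in the bin's near-left compartment. The panel is at about (378,143), tilted slightly, with the can at (368,245). The gauge is to the right at (420,123).

```bash
python3 - <<'E'
from h import *
def fit(pts):
    (c,s,a)=cv2.minAreaRect((pts[:,:2]*1000).astype(np.float32)); return np.round(c,1),np.round(s,1),round(a,1)
for n in("top","scene"):
    P=np.load(n+"0.npy"); im=cv2.imread(f"pics/{n}0.png"); z=P[...,2]
    hsv=cv2.cvtColor(im,cv2.COLOR_BGR2HSV)
    u0,u1,v0,v1=(130,180,180,225) if n=="top" else (310,340,170,215)
    M=np.zeros(z.shape,bool); M[v0:v1,u0:u1]=1
    m=M&(z>.076)&(z<.095); p=P[m]; print(n,"post",len(p),np.median(p[:,2]),p.mean(0),fit(p))
    u0,u1,v0,v1=(322,418,125,158) if n=="top" else (108,186,212,245)
    M[:]=0; M[v0:v1,u0:u1]=1
    m=M&(z>.105)&(z<.12); p=P[m]; print("panel",len(p),np.median(p[:,2]),p.mean(0),fit(p))
    m=M&(z>.03)&(z<.105); p=P[m]
    x,y=p[:,0],p[:,1]; k=np.polyfit(y,x,1); print("front-ish",len(p),k)
    if n=="top":
        m=np.zeros(z.shape,bool); m[220:270,340:395]=1; p=P[m&(z>.03)&(z<.06)]; print("can",p.mean(0))
        m[:]=0; m[125:240,120:250]=1; p=P[m&(z>.03)&(z<.048)&(hsv[...,0]>22)&(hsv[...,0]<35)]; print("bin",fit(p),p[:,2].mean())
        a=cv2.resize(im[120:170,320:430],None,fx=7,fy=7,interpolation=cv2.INTER_CUBIC);b=cv2.resize(im[180:225,130:185],None,fx=5,fy=5,interpolation=cv2.INTER_CUBIC)
        o=np.zeros((600,800,3),np.uint8);o[:350,:770]=a;o[355:580,:275]=b
    else:
        a=cv2.resize(im[205:250,95:195],None,fx=5,fy=5,interpolation=cv2.INTER_CUBIC);o[355:580,290:790]=a
cv2.imwrite("pics/crop0.png",o)
E
```

```text
top post 328 0.08627277758362184 [0.48304617 0.2262093  0.08596935] (array([483.3, 227.4]), array([29.1, 47.3]), 90.0)
panel 600 0.11258347936168916 [ 0.62279035 -0.2281826   0.11179034] (array([ 626.8, -228.3]), array([ 25. , 159.9]), 7.1)
front-ish 1019 [-0.14954304  0.59765586]
can [ 0.40541446 -0.23199464  0.04021266]
bin (array([532.6, 173.1]), array([220.4, 200.2]), 84.2) 0.03838042129692963
scene post 168 0.08387796352825583 [0.48898313 0.22764746 0.08337897] (array([486.2, 228.2]), array([27.8, 49.3]), 89.5)
panel 392 0.11040845333186805 [ 0.62530753 -0.2301086   0.10992567] (array([ 627. , -227.5]), array([ 26.1, 159.3]), 6.8)
front-ish 1396 [-0.11506851  0.60838646]
```

View pics/crop0.png

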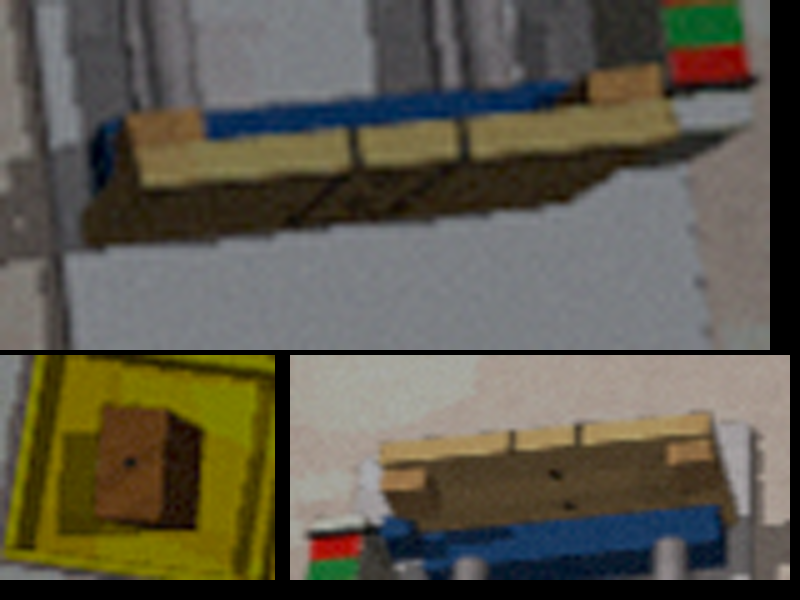

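The crop shows the marks at image (370.4,141) and (386,140), with the panel's front top edge at about (378.1,144.5). The post's top face has its long side along world x.

```bash
cat >> h.py <<'E'
def onz(n,u,v,z):
    m=bot.camera_model(n); K=np.array(m["K"]); V=np.array(m["view"]); R=V[:3,:3]; c=-R.T@V[:3,3]
    r=R.T@np.linalg.inv(K)@np.array([u,v,1.]); return c+r*(z-c[2])/r[2]
E
python3 - <<'E'
from h import *
f=lambda n,l,z,o,s,g:[onz(n,o[0]+(a-s[0]+.5)/g-.5,o[1]+(b-s[1]+.5)/g-.5,z)[:2].round(4).tolist() for a,b in l]
print("top panel front edge L,R, marks",f("top",[(142,188),(678,136),(354,168),(464,158)],.112,(320,120),(0,0),7))
print("scene front edge (near robot=top) L,R, marks",f("scene",[(381,443),(709,413),(512,432),(577,426)],.112,(95,205),(290,355),5))
print("post top corners",f("top",[(105,405),(166,410),(161,524),(97,517)],.085,(130,180),(0,355),5))
for n,b in(("top",(322,418,125,158)),("scene",(108,186,212,245))):
    P=np.load(n+"0.npy");z=P[...,2];M=np.zeros(z.shape,bool);M[b[2]:b[3],b[0]:b[1]]=1
    p=P[M&(z>.106)&(z<.118)]; e=[]
    for y in np.arange(-.295,-.16,.01):
        q=p[abs(p[:,1]-y)<.005]
        if len(q)>5:e.append((y,np.percentile(q[:,0],5)))
    print(n,np.polyfit(*np.array(e).T,1),np.round(e,4).tolist())
E
```

```text
top panel front edge L,R, marks [[0.6048, -0.152], [0.6252, -0.3101], [0.6127, -0.2144], [0.6167, -0.2469]]
scene front edge (near robot=top) L,R, marks [[0.6268, -0.3079], [0.6084, -0.1506], [0.6201, -0.2454], [0.6164, -0.2142]]
post top corners [[0.5068, 0.2386], [0.5055, 0.213], [0.4577, 0.2124], [0.4598, 0.2392]]
top [-0.12550494  0.58663405] [[-0.295, 0.624], [-0.285, 0.6228], [-0.275, 0.6211], [-0.265, 0.6199], [-0.255, 0.6181], [-0.245, 0.6174], [-0.235, 0.6157], [-0.225, 0.6148], [-0.215, 0.6134], [-0.205, 0.6123], [-0.195, 0.6113], [-0.185, 0.6098], [-0.175, 0.6084], [-0.165, 0.608]]
scene [-0.12081869  0.59007366] [[-0.295, 0.6258], [-0.285, 0.6251], [-0.275, 0.6222], [-0.265, 0.6218], [-0.255, 0.6215], [-0.245, 0.6189], [-0.235, 0.6191], [-0.225, 0.6165], [-0.215, 0.6161], [-0.205, 0.6164], [-0.195, 0.6135], [-0.185, 0.6138], [-0.175, 0.6096], [-0.165, 0.6097]]
```

drive_tool --commands "1 0 0 0 0 0 0.4;1 0 0 0 0 0 0.4;1 -0.5 0 0 0 0 0.4;1 -0.5 0 0 0 0 0.4;1 -0.5 0 0 0 0 0.4;1 -0.7 0 0 0 0 0.4;1 -1 0 0 0 0 0.4;1 -1 0 0 0 0 0.4;1 -1 0 0 0 0 0.4;1 -1 0 0 0 0 0.4;0 -1 0 0 0 0 0.4;0 -1 0 0 0 0.5 0.4;0 -1 0 0 0 0.5 0.4;0 -1 0 0 0 0.5 0.4"

```text
time_s: 1.85
position: [0.3413, -0.2929, 0.2138]
tcp_rot: [1.0, -0.005, -0.0, -0.0]
wrist_force: [0.8, 0.6, -0.1]
finger_gap: 0.6
grasp_force: 0.0
```

drive_tool --commands "1 -1 0 0 0 0 0.4;1 -1 0 0 0 0 0.4;1 -1 0 0 0 0 0.4;1 -1 0 0 0 0 0.4;1 -1 0 0 0 0 0.4;0.4 -1 0 0 0 0 0.4;0 -1 0 0 0 0 0.4;0 -1 0 0 0 0 0.4;0 -1 0 0 0 0 0.4;0 -1 0 0 0 0 0.4;0 -1 0 0 0 0 0.4;0 -1 0 0 0 0 0.4;0 -1 0 0 0 0 0.4;0 -1 0 0 0 0 0.4;0 -1 0 0 0 0 0.4;0 -1 0 0 0 0 0.4;0 -1 0 0 0 0 0.4;0 -1 0 0 0 0 0.4;0 -1 0.5 0 0 0 0.4;0 -0.8 0.5 0 0 0 0.4"

```text
time_s: 4.35
position: [0.4799, 0.2011, 0.1885]
tcp_rot: [1.0, -0.003, -0.0, -0.0]
wrist_force: [0.1, -0.4, -0.5]
finger_gap: 0.602
grasp_force: 0.0
```

drive_tool --commands "0 0 0.6 0 0 0 0.4;0 0 0 0 0 0 0.4"

```text
time_s: 4.6
position: [0.4792, 0.1995, 0.1728]
tcp_rot: [1.0, -0.003, -0.001, 0.0]
wrist_force: [-0.8, -0.6, -0.3]
finger_gap: 0.603
grasp_force: 0.0
```

drive_tool --commands "0.06 -0.55 0 0 0 0 0.4;0 -0.5 0 0 0 0 0.4;0 0 1 0 0 0 0.4;0 0 1 0 0 0 0.4;0 0 0.2 0 0 0 0.4;0 0 0 0 0 0 0.4"

```text
time_s: 5.35
position: [0.482, 0.2268, 0.1194]
tcp_rot: [1.0, -0.003, 0.0, -0.0]
wrist_force: [0.4, 0.0, 0.4]
finger_gap: 0.596
grasp_force: 0.0
```

```bash
python3 - <<'E'
from h import *
o=np.zeros((600,800,3),np.uint8)
a,_=grab("top");b,_=grab("scene")
o[:600,:400]=cv2.resize(a[150:250,125:192],(400,600),interpolation=cv2.INTER_CUBIC)
o[:600,400:]=cv2.resize(b[130:230,295:362],(400,600),interpolation=cv2.INTER_CUBIC)
cv2.imwrite("pics/c1.png",o); print(bot.observe()["position"])
E
```

```text
[0.48232588 0.22676257 0.11987549]
```

View pics/c1.png

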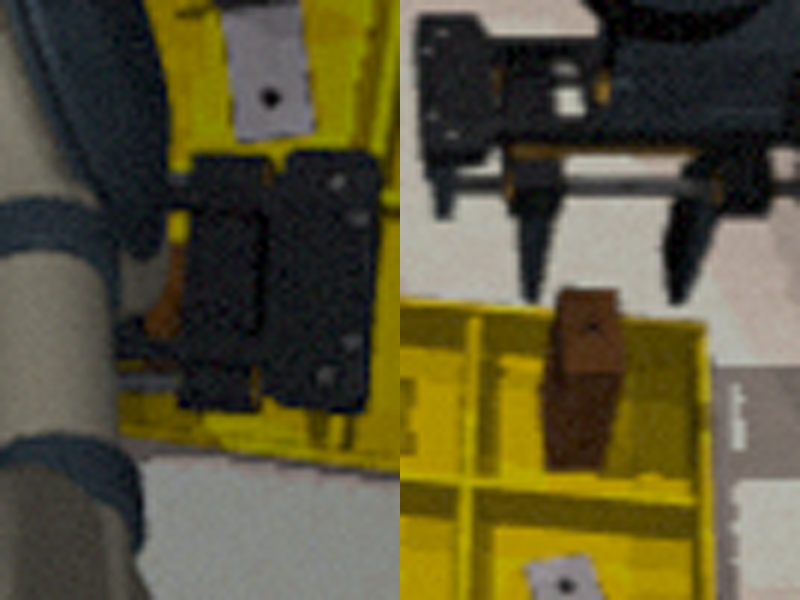

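The scene crop shows the fingers straddling the post (tips at x≈530 and 680, post at 560–622). Once height parallax is allowed for they are centred, so I'll descend and grip.

drive_tool --commands "-0.05 0.03 0.7 0 0 0 0.4;0 0 0.7 0 0 0 0.4;0 0 0.7 0 0 0 0.4;0 0 0.7 0 0 0 0.4;0 0 0.52 0 0 0 0.4;0 0 0 0 0 0 0.4;0 0 0 0 0 0 0.5;0 0 0 0 0 0 0.6;0 0 0 0 0 0 0.7;0 0 0 0 0 0 0.8;0 0 0 0 0 0 0.85;0 0 0 0 0 0 0.85;0 0 0 0 0 0 0.85" --newtons 35

```text
time_s: 7.08
position: [0.4807, 0.2258, 0.0363]
tcp_rot: [1.0, -0.003, 0.0, -0.0]
wrist_force: [-1.0, 0.6, 5.5]
finger_gap: 0.306
grasp_force: 35.0
```

drive_tool --commands "0 0 -0.4 0 0 0 0.85;0 0 -0.8 0 0 0 0.85;0 0 -0.8 0 0 0 0.85;0 0 -0.8 0 0 0 0.85;0 0 -0.8 0 0 0 0.85;0 0 -0.8 0 0 0 0.85;0 0 -0.8 0 0 0 0.85;0 0 -0.4 0 0 0 0.85;0 0 0 0 0 0 0.85"

```text
time_s: 8.2
position: [0.4807, 0.2258, 0.1765]
tcp_rot: [1.0, -0.003, 0.001, -0.0]
wrist_force: [-0.1, -0.1, -1.1]
finger_gap: 0.307
grasp_force: 35.0
```

drive_tool --commands "0 0.5 0 0 0 0 0.85;0 1 0 0 0 0 0.85;0 1 0 0 0 0 0.85;0 1 0 0 0 0 0.85;0 1 0 0 0 0 0.85;0 1 0 0 0 0 0.85;0 1 0 0 0 0 0.85;0 1 0 0 0 0 0.85;0 1 0 0 0 0 0.85;0.3 1 0 0 0 0 0.85;0.3 1 0 0 0 0 0.85;0.3 1 0 0 0 0 0.85;0.3 1 0 0 0 0 0.85;0.3 1 0 0 0 0 0.85;0.3 1 0 0 0 0 0.85;0.3 1 0 0 0 0 0.85;0.3 1 0 0 0 0 0.85;0.3 1 0 0 0 0 0.85;0 0.5 0 0 0 -0.3 0.85;0 0 0 0 0 -0.4 0.85"

```text
time_s: 10.7
position: [0.5445, -0.2264, 0.1752]
tcp_rot: [0.998, 0.058, -0.0, -0.0]
wrist_force: [-0.4, -0.4, -1.2]
finger_gap: 0.306
grasp_force: 35.0
```

drive_tool --commands "0 0 0 0 0 0 0.85;0 0 0 0 0 0 0.85"

```text
time_s: 10.95
position: [0.5447, -0.2249, 0.1757]
tcp_rot: [0.998, 0.057, -0.0, -0.0]
wrist_force: [0.1, -0.2, -0.6]
finger_gap: 0.305
grasp_force: 35.0
```

drive_tool --commands "0.19 0.55 0 0 0 -0.05 0.85;0 0 0.8 0 0 0 0.85;0 0 0.8 0 0 0 0.85;0 0 0.8 0 0 0 0.85;0 0 0.8 0 0 0 0.85;0 0 0.8 0 0 0 0.85;0 0 0.4 0 0 0 0.85;0 0 0.1 0 0 0 0.85;0 0 0 0 0 0 0.85"

```text
time_s: 12.08
position: [0.5515, -0.2382, 0.0638]
tcp_rot: [0.998, 0.062, 0.0, 0.0]
wrist_force: [0.3, -0.4, -1.0]
finger_gap: 0.307
grasp_force: 35.0
```

```bash
python3 - <<'E'
from h import *
o=np.zeros((600,800,3),np.uint8)
a,A=grab("top");b,B=grab("scene"); np.save("A.npy",A);np.save("B.npy",B);cv2.imwrite("A.png",a);cv2.imwrite("B.png",b)
o[:600,:400]=cv2.resize(a[110:215,340:410],(400,600),interpolation=cv2.INTER_CUBIC)
o[:300,400:]=cv2.resize(b[185:245,105:185],(400,300),interpolation=cv2.INTER_CUBIC)
cv2.imwrite("pics/c2.png",o); print(bot.observe()["position"])
E
```

```text
[ 0.55156837 -0.23814903  0.06407881]
```

View pics/c2.png

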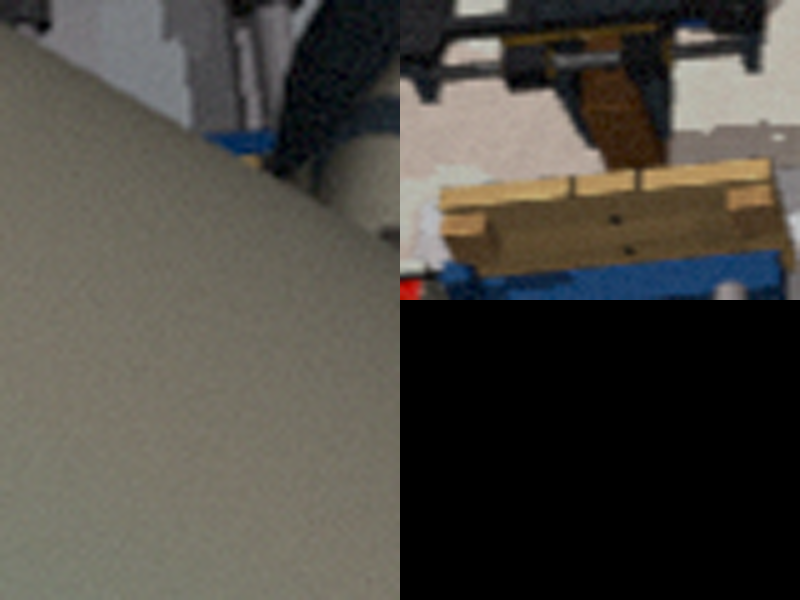

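The top view is blocked by the arm. The scene crop shows the post upright in the fingers in front of the marks (571,185) and (638,180), its slant matching perspective. I'll check its face numerically from depth.

```bash
python3 - <<'E'
from h import *
B=np.load("B.npy"); b=cv2.imread("B.png"); hsv=cv2.cvtColor(b,cv2.COLOR_BGR2HSV)
O=np.array([.6163,-.2302,.112]); c,s=np.cos(.124),np.sin(.124); R=np.array([[c,s,0],[-s,c,0],[0,0,1]])
M=np.zeros(b.shape[:2],bool); M[190:219,138:160]=1
L=(B-O)@R.T
br=(hsv[...,0]<20)&(hsv[...,1]>110)
m=M&br&(L[...,0]<-.02)&(L[...,0]>-.06)&(abs(L[...,1])<.03)
p=L[m]; print(len(p),p.mean(0))
A=np.c_[p[:,1:],np.ones(len(p))]; k=np.linalg.lstsq(A,p[:,0],rcond=None)[0]
r=p[:,0]-A@k; g=abs(r)<.004; k=np.linalg.lstsq(A[g],p[g,0],rcond=None)[0]; print("x=ky*y+kz*z+c",k,g.sum(),r[g].std())
for v in range(192,219,2):
    q=L[v][m[v]]
    if len(q)>2: print(v,len(q),"z",q[:,2].mean().round(4),"x",np.median(q[:,0]).round(4),"y",q[:,1].min().round(4),q[:,1].max().round(4))
E
```

```text
254 [-0.04113043  0.00251352 -0.01341821]
x=ky*y+kz*z+c [ 0.08531243 -0.06121673 -0.04078059] 135 0.0021849527253083884
200 9 z 0.0039 x -0.0569 y -0.0133 0.0181
202 12 z -0.0005 x -0.0507 y -0.0132 0.0139
204 12 z -0.0007 x -0.0446 y -0.0149 0.0139
206 12 z -0.0026 x -0.0384 y -0.0167 0.0148
208 13 z -0.0084 x -0.037 y -0.0116 0.0153
210 13 z -0.0187 x -0.0378 y -0.0115 0.0148
212 13 z -0.0273 x -0.0367 y -0.0172 0.0143
214 13 z -0.0381 x -0.0375 y -0.0106 0.0147
216 12 z -0.0452 x -0.0369 y -0.0101 0.0153
218 11 z -0.0551 x -0.0378 y -0.0099 0.0148
```

drive_tool --commands "0.2 0.04 0 0 0 0 0.85;0.25 0 0 0 0 0 0.85;0.25 0 0 0 0 0 0.85;0.25 0 0 0 0 0 0.85;0.2 0 0 0 0 0 0.85;0.15 0 0 0 0 0 0.85;0.15 0 0 0 0 0 0.85;0.15 0 0 0 0 0 0.85;0.1 0 0 0 0 0 0.85;0.1 0 0 0 0 0 0.85;0.1 0 0 0 0 0 0.85;0 0 0 0 0 0 0.85"

```text
time_s: 13.68
position: [0.5981, -0.233, 0.0633]
tcp_rot: [0.998, 0.062, -0.0, -0.0]
wrist_force: [-5.6, -2.2, 2.1]
finger_gap: 0.307
grasp_force: 35.0
```

drive_tool --commands "0.1 0 0 0 0 0 0.85;0.1 0 0 0 0 0 0.85;0.1 0 0 0 0 0 0.85;0.1 0 0 0 0 0 0.85;0 0 0 0 0 0 0.85;0 0 0 0 0 0 0.85;0 0 0 0 0 0 0.85"

```text
time_s: 14.55
position: [0.6074, -0.2318, 0.0633]
tcp_rot: [0.998, 0.062, -0.001, -0.0]
wrist_force: [-8.4, -3.5, 4.0]
finger_gap: 0.309
grasp_force: 35.0
```

```bash
python3 - <<'E'
from h import *
b,B=grab("scene")
cv2.imwrite("pics/c3.png",cv2.resize(b[185:285,90:190],(600,600),interpolation=cv2.INTER_CUBIC))
O=np.array([.6163,-.2302,.112]); c,s=np.cos(.124),np.sin(.124); R=np.array([[c,s,0],[-s,c,0],[0,0,1]]); L=(B-O)@R.T
hsv=cv2.cvtColor(b,cv2.COLOR_BGR2HSV); M=np.zeros(b.shape[:2],bool); M[190:240,120:175]=1
m=M&(hsv[...,0]<18)&(hsv[...,1]>130)&(hsv[...,2]<130)&(L[...,0]<.02)&(L[...,0]>-.04)&(abs(L[...,1])<.03)&(L[...,2]>-.015)
p=L[m]; print(len(p),np.percentile(p,[3,50,97],axis=0).round(4))
m=M&(L[...,2]>-.006)&(L[...,2]<.008)&(L[...,0]>0)&(L[...,0]<.06)&(abs(L[...,1])>.03); e=[(y,np.percentile(L[m][abs(L[m][:,1]-y)<.005][:,0],5)) for y in(-.07,-.05,.05,.07)]; print(np.round(e,4))
print(bot.observe()["position"],bot.observe()["wrist_force"],bot.observe()["torque"])
E
```

```text
117 [[-0.0215 -0.0145 -0.0038]
 [ 0.0084 -0.0026 -0.0007]
 [ 0.019   0.0202  0.0654]]Traceback (most recent call last):
  File "<stdin>", line 8, in <module>
    return _quantile_unchecked(
        a, q, axis, out, overwrite_input, method, keepdims, weights)
    return _ureduce(a,
                    func=_quantile_ureduce_func,
    ...<5 lines>...
                    overwrite_input=overwrite_input,
                    method=method)
    r = func(a, **kwargs)
    result = _quantile(arr,
                       quantiles=q,
    ...<2 lines>...
                       out=out,
                       weights=wgt)
    slices_having_nans = np.isnan(arr[-1, ...])
                                  ~~~^^^^^^^^^
IndexError: index -1 is out of bounds for axis 0 with size 0
```

View pics/c3.png

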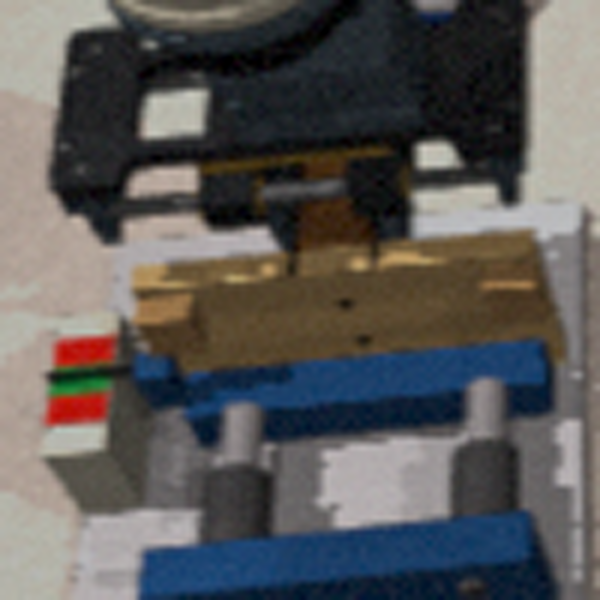

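The pointer at (85,375) is just inside the green strip (y 368–395). The post spans x 303–367, centred between the marks at 292 and 375. I'll push 3 mm more and hold.

drive_tool --commands "0.06 0 0 0 0 0 0.85;0.06 0 0 0 0 0 0.85;0 0 0 0 0 0 0.85;0 0 0 0 0 0 0.85;0 0 0 0 0 0 0.85;0 0 0 0 0 0 0.85;0 0 0 0 0 0 0.85;0 0 0 0 0 0 0.85;0 0 0 0 0 0 0.85;0 0 0 0 0 0 0.85;0 0 0 0 0 0 0.85;0 0 0 0 0 0 0.85;0 0 0 0 0 0 0.85;0 0 0 0 0 0 0.85;0 0 0 0 0 0 0.85;0 0 0 0 0 0 0.85;0 0 0 0 0 0 0.85;0 0 0 0 0 0 0.85;0 0 0 0 0 0 0.85;0 0 0 0 0 0 0.85"

```text
time_s: 17.1
position: [0.6102, -0.2315, 0.0633]
tcp_rot: [0.998, 0.062, -0.001, -0.0]
wrist_force: [-10.2, -3.5, 3.5]
finger_gap: 0.307
grasp_force: 35.0
```

```bash
python3 - <<'E'
from h import *
b,B=grab("scene"); np.save("B.npy",B); cv2.imwrite("B.png",b)
cv2.imwrite("pics/c4.png",cv2.resize(b[205:265,90:170],(800,600),interpolation=cv2.INTER_CUBIC))
O=np.array([.6163,-.2302,.112]); c,s=np.cos(.124),np.sin(.124); R=np.array([[c,s,0],[-s,c,0],[0,0,1]]); L=(B-O)@R.T
for u in (143,145,147,149): print(u,[(v,*(L[v,u]*1000).round(0)) for v in range(214,234,2)])
E
```

```text
143 [(214, np.float64(-15.0), np.float64(-7.0), np.float64(-0.0)), (216, np.float64(22.0), np.float64(6.0), np.float64(45.0)), (218, np.float64(29.0), np.float64(6.0), np.float64(47.0)), (220, np.float64(3.0), np.float64(-6.0), np.float64(0.0)), (222, np.float64(9.0), np.float64(-6.0), np.float64(-0.0)), (224, np.float64(14.0), np.float64(-5.0), np.float64(-0.0)), (226, np.float64(19.0), np.float64(-5.0), np.float64(-1.0)), (228, np.float64(24.0), np.float64(-5.0), np.float64(-3.0)), (230, np.float64(30.0), np.float64(-5.0), np.float64(-3.0)), (232, np.float64(34.0), np.float64(-6.0), np.float64(-6.0))]
145 [(214, np.float64(-15.0), np.float64(-2.0), np.float64(-2.0)), (216, np.float64(26.0), np.float64(11.0), np.float64(50.0)), (218, np.float64(28.0), np.float64(10.0), np.float64(45.0)), (220, np.float64(3.0), np.float64(-1.0), np.float64(-1.0)), (222, np.float64(7.0), np.float64(-2.0), np.float64(-4.0)), (224, np.float64(14.0), np.float64(-1.0), np.float64(-2.0)), (226, np.float64(20.0), np.float64(-0.0), np.float64(-1.0)), (228, np.float64(26.0), np.float64(-0.0), np.float64(-1.0)
[... 637 characters left out ...]
loat64(6.0), np.float64(2.0)), (232, np.float64(34.0), np.float64(3.0), np.float64(-8.0))]
149 [(214, np.float64(22.0), np.float64(20.0), np.float64(50.0)), (216, np.float64(27.0), np.float64(21.0), np.float64(50.0)), (218, np.float64(32.0), np.float64(21.0), np.float64(49.0)), (220, np.float64(33.0), np.float64(19.0), np.float64(42.0)), (222, np.float64(10.0), np.float64(9.0), np.float64(-1.0)), (224, np.float64(15.0), np.float64(9.0), np.float64(-2.0)), (226, np.float64(19.0), np.float64(8.0), np.float64(-5.0)), (228, np.float64(25.0), np.float64(9.0), np.float64(-4.0)), (230, np.float64(33.0), np.float64(10.0), np.float64(-0.0)), (232, np.float64(34.0), np.float64(8.0), np.float64(-7.0))]
```

View pics/c4.png

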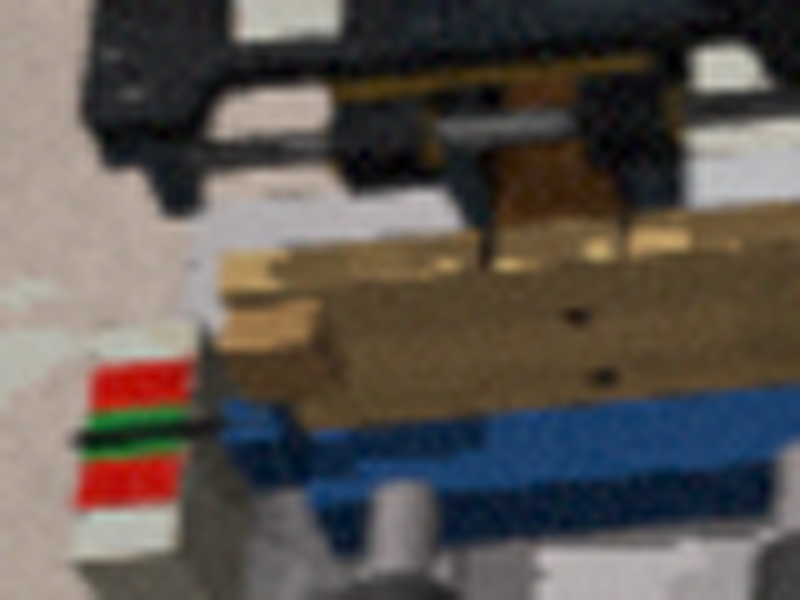

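The pointer at (135,435) stands mid-green. The post (x 497–620) is centred between the marks at 488 and 625 and level with the panel's top edge. I'll hold a bit longer, then hand in.

drive_tool --commands "0 0 0 0 0 0 0.85;0 0 0 0 0 0 0.85;0 0 0 0 0 0 0.85;0 0 0 0 0 0 0.85;0 0 0 0 0 0 0.85;0 0 0 0 0 0 0.85;0 0 0 0 0 0 0.85;0 0 0 0 0 0 0.85"

```text
time_s: 18.15
position: [0.6102, -0.2315, 0.0633]
tcp_rot: [0.998, 0.062, -0.001, -0.0]
wrist_force: [-10.4, -2.3, 4.0]
finger_gap: 0.307
grasp_force: 35.0
```

```bash
python3 -c "
from cell import bot
print(bot.hand_in())"
```

```text
the job is handed in; nothing more can be done
None
```

I handed the job in at about 18 s with the post still gripped and pressed on the panel at about 10 N: pointer mid-green, centred between the marks, top level with the panel, held still for over 3 s; the hand-in gave no verdict.

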